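# Start the casting timer under its push-latch splash cover

### The arm

A 7-joint arm with a two-finger parallel gripper is mounted at the origin on the work surface. World frame = base frame: x ahead of the robot, y to its left, z up, the work surface at z = 0. Lengths are in mm, angles in degrees, forces in N, time in s.
With the tool pointing down it reaches from about 350 to 900 mm from the base axis. Payload 19.9 kg.
Tool frame: the origin (TCP) lies at the very end of the fingers, on their centre line; the grasp point (between the pads) lies ctrl.hold_point_z behind it (ctrl.hold_point_z is the distance from the TCP to the grasp point, in mm); z points along the fingers, y is the line along which they close (so a half turn about z gives the same grasp; the last joint's range is limited). The gripper opens to 94 mm and grips with 3 to 60 N. Pads are 16 mm wide; open, the fingers measure 119 mm over their backs; the gripper's body (75 mm by 177 mm) begins 78 mm behind the grasp point.
Start: joints at [-75.946, 23.915, -0.59, 92.452, 0.269, 63.638, -3.037], TCP at [176.793, 599.449, 174.225] pointing down, gripper open.
Joint ranges: [-161.28, 161.28], [-22.2, 115.67], [-73.04, 71.86], [3.21, 147.25], [-68.34, 248.33], [10.77, 114.83], [-161.83, 161.83]. Speed limits (degrees/s): [108.29, 108.29, 136.94, 136.94, 172.46, 172.46, 172.46].

### API

Orientations are given as a 3x3 rotation matrix whose columns are the frame's x, y, z axes.
In Python, from rig import sensors, vision, workorder, ctrl gives the robot as it stands.
- The arm moves only by the tool step_arm, never from a script. Its argument "series" is a list of rows, each an object of numbers: "tx", "ty", "tz": the shift along the tool's x, y, z each as a share of 0.06 m, from -1 to 1; "yaw": the turn about the tool's z as a share of 5 degrees, from -1 to 1. A call has exactly 5 rows; each row shifts and turns the commanded pose from where the row before left it, along the tool's axes as they then stand; what a row does not reach is not made up. A row lasts 1/8 s, in which the tool goes at most 62.5 mm and 10.7 degrees, less where a joint would pass 70% of its speed; a pose out of reach is approached as far as the arm can. A call with a number of a shift or a turn outside -1 to 1 is refused whole. A call with a gripper value outside its range is refused whole. "grip" is the closure, from -1 (fully open) to 1 (shut), so that 0 is half open, set as the call begins (left out, the last holds). The fingers move at their own pace and stop on an object; the grip force is fixed at half the most. Time passes only in rows, so rows that do not move let the fingers close, or fill a call up. It gives the time, the measured TCP pose, the force, the opening and the grip force at its end, in the units of the state.
- sensors.get_state(): the state, without advancing time (a new reading comes with each control period).
- vision.camera(name): name is "side" or "top" or "wrist"; returns a dict with "frame" (384x512x3 uint8, blue, green, red), "K" (3x3 intrinsics, pixels), "R" (3x3) and "t" (3): a world point X has camera coordinates R X + t; the wrist camera has in their place "mount" (4x4, takes a point from camera to tool coordinates, whose origin is the TCP and whose axes are the flange's). Camera axes: x right, y down, z forward; pixel columns grow to the right and rows downward; lengths in mm; the calibration is good to about 2 mm. The wrist camera is an equidistant fisheye: a pixel r from the principal point sees the ray r / f radians off the axis. A picture is of the moment at which its call begins: read the wrist's pose just before it. There is no depth.
- workorder.sign_off(): hands the job in; it is judged then, once.
The state is a dict: "clock": time; "joint_positions": joint angles; "joint_vel": joint speeds; "effort": joint torques, N m; "tool_pos": TCP position; "eef_rot": TCP orientation; "contact_force": force on the tool from outside, world axes, zero at the start; "moment": the same for the moment, N m; "gripper_width": opening from 0.0 (shut) to 1.0 (fully open); "finger_force": force on a finger pad.
Only numpy, scipy, OpenCV 4.12 (cv2) and the standard library are available. Lean on these libraries where they do the work, as an engineer would, in place of code of your own. Each camera call takes 0.05 s, during which the arm holds its last target. There are 200 camera calls.

### The job

Start the timer for the next plaster mould using fingertip presses only: press the timer's closed splash cover at its front so that it pops fully open, press the large round start button under it all the way down, then press the cover down again until it latches shut and stays flush. Leave the square reset button alone, do not lift or shove the timer, and leave everything else on the bench where it stands.

Things in the scene. Friction and masses are not known exactly. Their poses are not given: they have to be found in the camera images.
- timer: the bench timer: grey box 167 (x) x 180 (y) x 55 mm tall, 2.5 kg, loose; origin on its underside, mid-width, 72 mm behind its front face. Its front is its -x side (towards the robot), its y runs along the hinge. An aluminium splash cover lies on top; under it a recess (floor 30 mm, rim 55 mm above the bench) holds two push buttons near the front
- cover (a joint): angle of the splash cover, rad: 0 closed and latched (level), 1.15 fully popped open, -0.0355 pressed in to its stop. Push-push latch: press the closed cover's front down to the stop (about 5.5 mm at the front edge, at least 4.5) and let go: a damped spring swings it up in about 1 s. To shut it, push its outer face down past level to the same stop and let go: it latches at 0. Takes 2 to 5 N
- cover_hinge (a point): middle of the hinge line, at the rear of the timer: 85 mm behind the timer's origin (its +x) and 65.5 mm above the bench; the hinge runs along the timer's y. Seen from here the closed cover extends 150 mm to the front, and it lifts at the front
- press_spot (a point): on the cover's outer face, middle of four dark ribs 40 mm long: 130 mm from the hinge, 20 mm behind the free front edge; 69 mm above the bench when closed. It moves with the cover (plate 150 x 170 x 7 mm)
- cover_edge (a point): middle of the cover's free front edge, on its outer face, 150 mm from the hinge; about 204 mm above the bench when the cover is fully open. It moves with the cover
- start_top (a point): centre of the top of the START button: the larger, round one, 33 mm across, 40 mm in front of the timer's origin and 35 mm to its +y side; top 51 mm above the bench, 4 mm below the recess's rim, and in the open under the popped cover, whose edge then stands about 64 mm behind the button and above it
- start (a joint): travel of the round start button, m: 0 out, 0.006 fully down (spring, 2 to 5 N), returns by itself
- reset_top (a point): centre of the top of the RESET button: the smaller, square one, 20 mm wide, 70 mm from the start button on the timer's -y side, same height
- reset (a joint): travel of the square reset button, m: 0 out, 0.006 fully down; to be left alone
- mould: white plaster mould, round, 170 mm across, 90 mm tall, 1.6 kg, loose; origin under its centre; bystander
- bowl: small cast clay bowl, grey, 100 mm across, 45 mm tall, loose; origin under its centre; bystander
- tag: upright wooden block 20 x 85 x 40 mm tall, loose, in front of the timer; origin under its centre; bystander
- brush: brush, 170 mm long along its x, lying beside the timer, loose; bystander
- rib: flat wooden rib 90 x 50 x 12 mm, loose; origin under its centre; bystander
- bottle: white plastic bottle, 60 mm across, 160 mm tall, loose; origin under its centre; bystander
- mug: white mug, 76 mm across, 85 mm tall, loose; origin under its centre; bystander

How it is judged (in metres and radians):
On the way, in this order (a step that is already met when the one before it is completed fails the run):
1. the closed cover is pressed and pops fully open (value of joint cover above 1 rad), for 0.1 s.
2. the round start button is pressed down while the cover is open (value of joint start above 0.0045 m and value of joint cover above 0.5 rad), for 0.05 s.
3. the cover is pressed shut (value of joint cover below 0.02 rad), for 0.2 s.
At the end, for the whole second after the job is handed in: the cover is latched shut by itself (within 0.02 rad of level, at rest) after the start button was pressed at least 4.5 mm with the cover open; both buttons are out again; the timer stands within 20 mm and every bystander within 25 mm of where it was (value of joint cover between -0.02 and 0.02 rad and velocity of joint cover between -0.05 and 0.05 rad/s and value of joint each of start, reset below 0.0015 m and distance of timer from where it was at the start of the episode below 0.02 m and linear speed of timer below 0.02 m/s and distance of each of mould, bowl, tag, brush, rib, bottle, mug from where it was at the start of the episode below 0.025 m); the robot touches nothing.
It fails at once if the square reset button is pressed (more than 2.5 mm) (value of joint reset above 0.0025 m).
It fails at once if the timer is lifted (8 mm), tipped or shoved (20 mm) (height (world z) of timer above 0.008 m or angle between timer's own z axis and vertical above 0.1 rad or distance of timer from where it was at the start of the episode above 0.02 m).
It fails at once if a bystander is lifted or moved by more than 25 mm (distance of any of mould, bowl, tag, brush, rib, bottle, mug from where it was at the start of the episode above 0.025 m).
It also fails if it takes over 48 s, if anything falls off the work surface, if the arm or the gripper's body presses on something with over 40 N, if the wrist force passes 120 N, or if a joint passes its speed limit or range.

## Working session

There is one attempt and no reset: what is moved stays moved. The work goes in short steps, Python scripts to look and compute and a tool call to move; the robot and the scene stay as the last step left them, time stands still between calls to the robot, and variables do not carry over. Pictures are saved under pics/ and viewed, at most 10 in all, crops included, and the job is handed in when it is done.

Besides the shell and the picture viewer there is one more tool, called after "Request:" by a JSON object that holds its "method" and its "body", one argument or row to a line. step_arm: Moves the arm, as the interface text tells. Shift numbers are shares of 0.06 m and turn numbers shares of 5 degrees, none past 1 either way. Its arguments: {"type":"object","properties":{"series":{"type":"array","items":{"type":"object","properties":{"tx":{"type":"number","minimum":-1,"maximum":1},"ty":{"type":"number","minimum":-1,"maximum":1},"tz":{"type":"number","minimum":-1,"maximum":1},"yaw":{"type":"number","minimum":-1,"maximum":1}}}},"grip":{"type":"number"}},"required":["series"]}

```bash
mkdir -p pics; ls; python3 - <<'E'
from rig import sensors, vision, ctrl
import cv2,numpy as np
s=sensors.get_state();print(s['clock'],s['tool_pos'],s['eef_rot'],s['gripper_width'],ctrl.hold_point_z)
for n in('top','side'):
    c=vision.camera(n);cv2.imwrite(f'pics/{n}0.png',c['frame']);print(n,c['K'],c['R'],c['t'])
    np.savez(f'{n}0.npz',**c)
E
```

```text
pics
0.0 [176.69440098 599.07916042 173.62760035] [[-9.59170151e-01  2.82829553e-01 -2.54353239e-04]
 [ 2.82829654e-01  9.59169436e-01 -1.17455161e-03]
 [-8.82300549e-05 -1.19853349e-03 -9.99999278e-01]] 0.9968491923427714 18.8
top [[351.52710812   0.         254.23423528]
 [  0.         351.52710812 196.96226608]
 [  0.           0.           1.        ]] [[ 0.09415578 -0.99553758  0.00629481]
 [-0.96982386 -0.09314848 -0.22531097]
 [ 0.22489188  0.01510947 -0.97426657]] [ -48.49593187  583.61278197 1093.22365324]
side [[381.03266671   0.         255.19488457]
 [  0.         381.03266671 189.39340916]
 [  0.           0.           1.        ]] [[ 0.8162146  -0.5777378   0.00357264]
 [-0.36418006 -0.51928603 -0.77312024]
 [ 0.44851601  0.62973094 -0.63424942]] [-488.44190311  259.18007378  875.84219715]
```

View pics/top0.png

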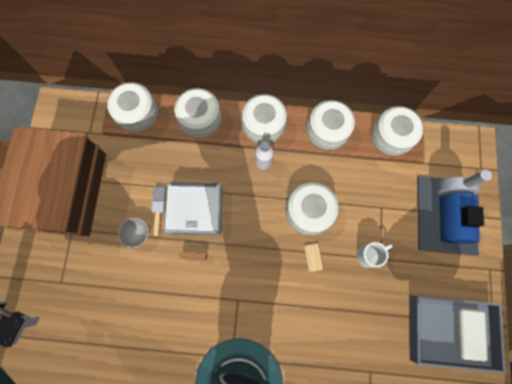

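View pics/side0.png

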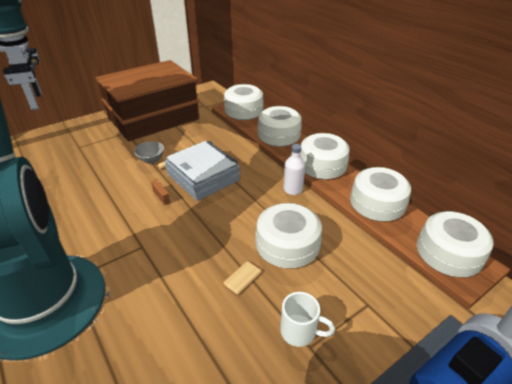

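The top view shows the timer at about (192,209) with its cover ribs near (192,223). The tag is at (194,252), the brush at (158,208) and the bowl at (133,233). The gripper is at lower left, (15,325).

```bash
cat > h.py <<'E'
import numpy as np,cv2
def ray(c,px,z):
    R,t,K=c['R'],c['t'],c['K']
    px=np.atleast_2d(np.array(px,float))
    d=np.c_[px,np.ones(len(px))]@np.linalg.inv(K).T@R
    o=-R.T@t
    return (o+d*((z-o[2])/d[:,2])[:,None])
E
python3 - <<'E'
from h import *
c=dict(np.load('top0.npz'));f=c['frame']
hsv=cv2.cvtColor(f,cv2.COLOR_BGR2HSV)
m=((hsv[...,1]<40)&(hsv[...,2]>150)).astype(np.uint8)
r=np.zeros_like(m);r[175:245,150:232]=1;m*=r
n,l,st,ce=cv2.connectedComponentsWithStats(m);k=1+np.argmax(st[1:,4]);print(st[k],ce[k])
cn=max(cv2.findContours((l==k).astype(np.uint8),0,2)[0],key=len)[:,0]
w=ray(c,cn,69)[:,:2].astype(np.float32)
R=cv2.minAreaRect(w);print(R);print(cv2.boxPoints(R))
for n,p,z in(('tagtop',(194,252),35),('bowl',(133,233),45),('brush',(158,208),10),('rib',(192,223),69)):print(n,ray(c,p,z))
cv2.imwrite('pics/crop.png',cv2.resize(f[160:280,110:250],None,fx=5,fy=5,interpolation=2))
E
```

```text
[ 165  184   54   50 2449] [191.4556962  209.17313189]
((528.2147827148438, 206.50489807128906), (162.9246063232422, 171.6791229248047), 5.355172634124756)
[[439.09668 284.36697]
 [455.1194  113.43717]
 [617.3329  128.64282]
 [601.3102  299.57263]]
tagtop [[390.14504594 186.28788896  35.        ]]
bowl [[431.88104533 391.64630205  45.        ]]
brush [[528.34492736 333.32256857  10.        ]]
rib [[479.7703888  199.27839661  69.        ]]
```

View pics/crop.png

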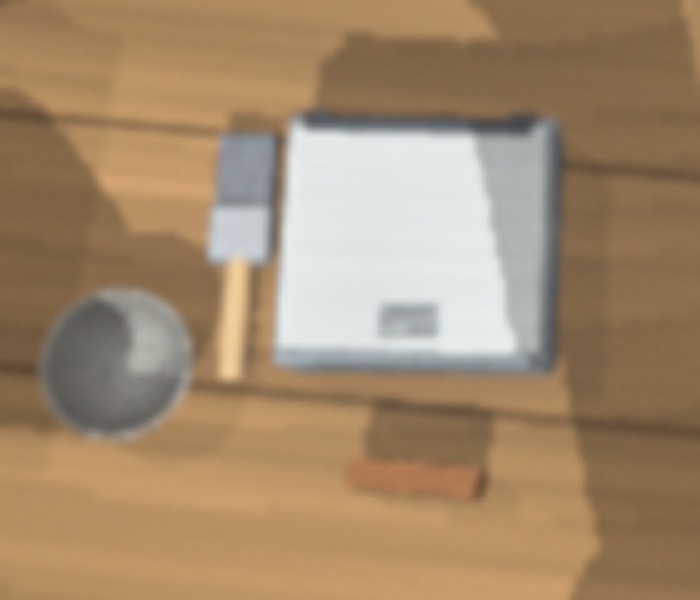

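```bash
python3 - <<'E'
from h import *
from rig import vision
c=dict(np.load('top0.npz'));f=c['frame'];g=cv2.cvtColor(f,6).astype(float)
r=g[217:230,182:202];m=np.clip(np.median(r)-r-15,0,None)
yy,xx=np.mgrid[217:230,182:202];p=((m*xx).sum()/m.sum(),(m*yy).sum()/m.sum())
print('rib top',p,ray(c,p,69))
for q in((165,231),(218,231),(168,184),(219,184)):print(q,ray(c,q,69))
c=dict(np.load('side0.npz'));f=c['frame']
cv2.imwrite('pics/crops.png',cv2.resize(f[135:205,140:250],None,fx=6,fy=6,interpolation=2))
for q in((190,163),):print(ray(c,q,69))
print(vision.camera('wrist')['mount'])
E
```

```text
rib top (np.float64(191.2440452948067), np.float64(223.42756735650136)) [[478.15459895 201.52213814  69.        ]]
(165, 231) [[445.770908   282.14704369  69.        ]]
(218, 231) [[461.95014652 112.57645832  69.        ]]
(168, 184) [[601.64723592 295.88746706  69.        ]]
(219, 184) [[617.84871393 127.64034207  69.        ]]
[[495.99636447 206.55021458  69.        ]]
[[ 1.34147165e-04 -9.67014164e-01 -2.54722572e-01  7.24914602e+01]
 [ 9.99999864e-01  1.27270482e-06  5.21808579e-04 -1.01052951e-01]
 [-5.04272101e-04 -2.54722607e-01  9.67014032e-01 -2.11183374e+02]
 [ 0.00000000e+00  0.00000000e+00  0.00000000e+00  1.00000000e+00]]
```

View pics/crops.png

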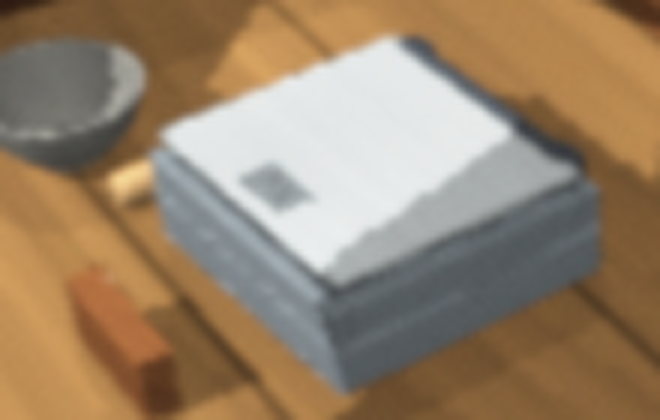

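Request:
{"method": "step_arm", "body": {
  "grip": 1,
  "series": [
    {"tx": -0.67,"ty": -0.494},
    {"tx": -0.67,"ty": -0.494},
    {"tx": -0.67,"ty": -0.494},
    {"tx": -0.67,"ty": -0.494},
    {"tx": -0.67,"ty": -0.494}
  ]
}}

```text
schema error: expected keys tx, ty, tz, yaw
```

Request:
{"method": "step_arm", "body": {
  "series": [
    {"tx": -0.67,"ty": -0.494},
    {"tx": -0.67,"ty": -0.494},
    {"tx": -0.67,"ty": -0.494},
    {"tx": -0.67,"ty": -0.494},
    {"tx": -0.67,"ty": -0.494}
  ]
}}

```text
schema error: expected keys tx, ty, tz, yaw
```

Request:
{"method": "step_arm", "body": {
  "series": [
    {"yaw": -0.87},
    {"yaw": -0.87},
    {"yaw": -0.87},
    {"yaw": -0.87},
    {"yaw": -0.87}
  ]
}}

```text
schema error: expected keys tx, ty, tz, yaw
```

```bash
python3 - <<'E'
from h import *
from rig import sensors,vision
s=sensors.get_state();print(s['clock'],s['tool_pos'],s['eef_rot'],s['contact_force'],s['gripper_width'])
c=vision.camera('wrist');np.savez('w1.npz',**c,pos=s['tool_pos'],rot=s['eef_rot']);print(c['K'])
cv2.imwrite('pics/w1.png',c['frame'])
d=dict(np.load('side0.npz'));print(ray(d,(186.3,166.2),69))
E
```

```text
0.15 [176.73223294 599.18932869 173.79362308] [[-9.59165627e-01  2.82844967e-01 -1.55808546e-04]
 [ 2.82844993e-01  9.59165239e-01 -8.68052160e-04]
 [-9.60780430e-05 -8.76675461e-04 -9.99999611e-01]] [-0.17633866  0.41482745  0.9730775 ] 0.9987221418290378
[[297.31863964   0.         252.96698951]
 [  0.         297.31863964 192.32653307]
 [  0.           0.           1.        ]]
[[478.73403729 197.95619268  69.        ]]
```

View pics/w1.png

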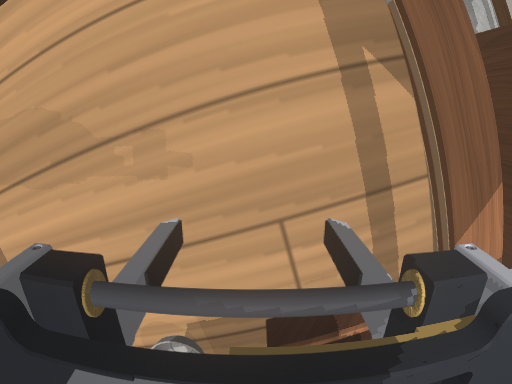

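The moves were refused because every row needs all four keys. The picture therefore shows bare bench at the start pose, with the open fingers at (180,225) and (330,225). I'll resend the moves with full rows.

Request:
{"method": "step_arm", "body": {
  "grip": 1,
  "series": [
    {"tx": -0.67,"ty": -0.494,"tz": 0,"yaw": 0},
    {"tx": -0.67,"ty": -0.494,"tz": 0,"yaw": 0},
    {"tx": -0.67,"ty": -0.494,"tz": 0,"yaw": 0},
    {"tx": -0.67,"ty": -0.494,"tz": 0,"yaw": 0},
    {"tx": -0.67,"ty": -0.494,"tz": 0,"yaw": 0}
  ]
}}

```text
clock: 0.82
tool_pos: [328.4, 399.0, 174.3]
eef_rot: [[-0.959, 0.283, 0.0], [0.283, 0.959, 0.0], [-0.0, 0.0, -1.0]]
contact_force: [1.0, 0.3, 0.2]
gripper_width: 0.506
finger_force: 0.0
```

Request:
{"method": "step_arm", "body": {
  "series": [
    {"tx": -0.67,"ty": -0.494,"tz": 0,"yaw": 0},
    {"tx": -0.67,"ty": -0.494,"tz": 0,"yaw": 0},
    {"tx": -0.67,"ty": -0.494,"tz": 0,"yaw": 0},
    {"tx": -0.67,"ty": -0.494,"tz": 0,"yaw": 0},
    {"tx": -0.67,"ty": -0.494,"tz": 0,"yaw": 0}
  ]
}}

```text
clock: 1.45
tool_pos: [479.3, 200.0, 174.3]
eef_rot: [[-0.959, 0.283, 0.0], [0.283, 0.959, 0.0], [-0.0, 0.0, -1.0]]
contact_force: [0.3, 0.2, 0.5]
gripper_width: 0.011
finger_force: 0.0
```

Request:
{"method": "step_arm", "body": {
  "series": [
    {"tx": 0,"ty": 0,"tz": 0,"yaw": -0.87},
    {"tx": 0,"ty": 0,"tz": 0,"yaw": -0.87},
    {"tx": 0,"ty": 0,"tz": 0,"yaw": -0.87},
    {"tx": 0,"ty": 0,"tz": 0,"yaw": -0.87},
    {"tx": 0,"ty": 0,"tz": 0,"yaw": -0.87}
  ]
}}

```text
clock: 2.08
tool_pos: [478.4, 201.4, 174.2]
eef_rot: [[-0.995, -0.095, -0.0], [-0.095, 0.995, -0.0], [0.0, -0.0, -1.0]]
contact_force: [0.2, 0.7, -1.0]
gripper_width: 0.002
finger_force: 0.0
```

```bash
python3 - <<'E'
from h import *
from rig import sensors,vision
s=sensors.get_state();print(s['clock'],s['tool_pos'],s['eef_rot'],s['contact_force'],s['gripper_width'])
c=vision.camera('wrist');np.savez('w2.npz',**c,pos=s['tool_pos'],rot=s['eef_rot'])
cv2.imwrite('pics/w2.png',c['frame'])
E
```

```text
2.075 [478.4432021  201.39956521 174.18067159] [[-9.95457633e-01 -9.52054586e-02 -1.45387893e-04]
 [-9.52054311e-02  9.95457629e-01 -1.85941420e-04]
 [ 1.62430125e-04 -1.71255089e-04 -9.99999972e-01]] [ 0.24941872  0.73267002 -1.02918114] 0.0024730320982203975
```

View pics/w2.png

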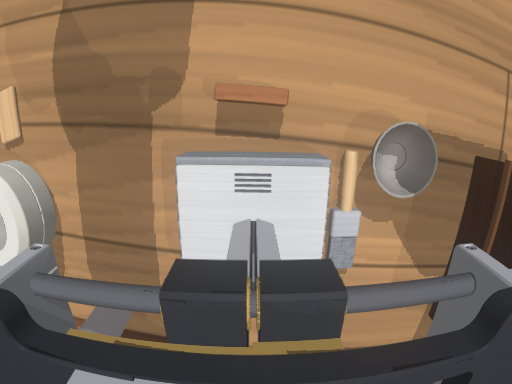

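The wrist view has the ribs centred at about (253,183), the cover's front edge level at row 155 and the tag at (252,94). The yaw is aligned with the timer. Next I'll turn the rib pixel into a position.

```bash
cat >> h.py <<'E'
def wray(c,px,z):
    K=c['K'];v=np.array([px[0]-K[0,2],px[1]-K[1,2]]);r=np.hypot(*v);th=r/K[0,0]
    d=np.r_[v/r*np.sin(th),np.cos(th)]
    M=c['mount'];d=c['rot']@M[:3,:3]@d;o=c['pos']+c['rot']@M[:3,3]
    return o+d*(z-o[2])/d[2]
E
python3 - <<'E'
from h import *
c=dict(np.load('w2.npz'))
for p,z in(((253,182.5),69),((178,162),69),((329,163),69),((178,156),69),((329,156),69),((252,94),40)):
    w=wray(c,p,z);print(p,w,c['rot'].T@(w-c['pos']))
E
```

```text
(253, 182.5) [478.14809346 200.93718656  69.        ] [  0.3207046   -0.41416967 105.18079754]
(178, 162) [462.75391377 116.73379407  69.        ] [ 23.66157856 -82.76946919 105.19869257]
(329, 163) [448.03045907 282.003733    69.        ] [ 22.58355815  83.15150564 105.17010265]
(178, 156) [456.09723169 116.40801917  69.        ] [ 30.31903908 -82.46001183 105.19972094]
(329, 156) [440.32437591 280.89377608  69.        ] [ 30.36031138  82.78025174 105.17142941]
(252, 94) [381.14331452 190.50730281  40.        ] [ 97.87312336  -1.55632616 134.1968394 ]
```

Request:
{"method": "step_arm", "body": {
  "series": [
    {"tx": 0,"ty": 0,"tz": 0.5,"yaw": 0},
    {"tx": 0,"ty": 0,"tz": 0.5,"yaw": 0},
    {"tx": 0,"ty": 0,"tz": 0.4,"yaw": 0},
    {"tx": 0,"ty": 0,"tz": 0.25,"yaw": 0},
    {"tx": 0,"ty": 0,"tz": 0.05,"yaw": 0}
  ]
}}

```text
clock: 2.75
tool_pos: [478.3, 201.3, 71.7]
eef_rot: [[-0.996, -0.092, -0.001], [-0.092, 0.996, -0.001], [0.001, -0.001, -1.0]]
contact_force: [-0.2, -0.4, 0.6]
gripper_width: 0.002
finger_force: 0.0
```

Request:
{"method": "step_arm", "body": {
  "series": [
    {"tx": 0,"ty": 0,"tz": 0.03,"yaw": 0},
    {"tx": 0,"ty": 0,"tz": 0.03,"yaw": 0},
    {"tx": 0,"ty": 0,"tz": 0.025,"yaw": 0},
    {"tx": 0,"ty": 0,"tz": 0.025,"yaw": 0},
    {"tx": 0,"ty": 0,"tz": 0,"yaw": 0}
  ]
}}

```text
clock: 3.38
tool_pos: [478.5, 201.4, 65.7]
eef_rot: [[-0.996, -0.093, -0.0], [-0.093, 0.996, -0.0], [0.0, -0.0, -1.0]]
contact_force: [-0.4, -0.9, -0.3]
gripper_width: 0.003
finger_force: 0.0
```

Request:
{"method": "step_arm", "body": {
  "series": [
    {"tx": 0,"ty": 0,"tz": 0.015,"yaw": 0},
    {"tx": 0,"ty": 0,"tz": 0.01,"yaw": 0},
    {"tx": 0,"ty": 0,"tz": 0.01,"yaw": 0},
    {"tx": 0,"ty": 0,"tz": 0,"yaw": 0},
    {"tx": 0,"ty": 0,"tz": 0,"yaw": 0}
  ]
}}

```text
clock: 4.0
tool_pos: [478.5, 201.4, 63.6]
eef_rot: [[-0.996, -0.093, 0.0], [-0.093, 0.996, -0.0], [0.0, -0.0, -1.0]]
contact_force: [-0.8, -0.3, -0.1]
gripper_width: 0.003
finger_force: 0.0
```

Request:
{"method": "step_arm", "body": {
  "series": [
    {"tx": 0,"ty": 0,"tz": 0.01,"yaw": 0},
    {"tx": 0,"ty": 0,"tz": 0.01,"yaw": 0},
    {"tx": 0,"ty": 0,"tz": 0.01,"yaw": 0},
    {"tx": 0,"ty": 0,"tz": 0,"yaw": 0},
    {"tx": 0,"ty": 0,"tz": 0,"yaw": 0}
  ]
}}

```text
clock: 4.62
tool_pos: [478.5, 201.4, 61.8]
eef_rot: [[-0.996, -0.093, -0.0], [-0.093, 0.996, -0.0], [0.0, -0.0, -1.0]]
contact_force: [-0.1, 0.9, -0.0]
gripper_width: 0.005
finger_force: 0.0
```

```bash
python3 - <<'E'
from h import *
from rig import sensors,vision
s=sensors.get_state();print(s['clock'],s['tool_pos'],s['contact_force'])
c=vision.camera('side');f=c['frame'][100:205,130:260];c=vision.camera('wrist');
cv2.imwrite('pics/s3.png',np.vstack([cv2.resize(f,(520,420)),c['frame'][100:270,:][:, :512].copy() if False else cv2.resize(c['frame'][90:240,150:360],(520,180))])[:600])
E
```

```text
4.625 [478.52704426 201.41767897  61.75618503] [-0.08842964  0.87218839 -0.00926197]
```

View pics/s3.png

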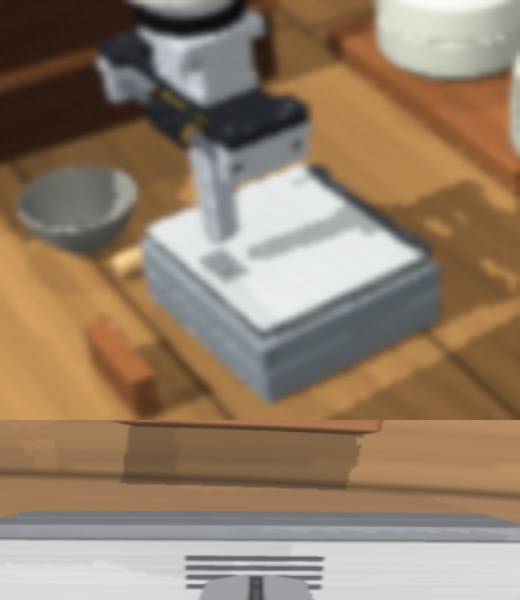

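The side crop shows the fingertip at (222,235) above the ribs at (225,265), and its shadow starts at (250,250), so the tip still hovers. I'll estimate the gap from the projection.

```bash
python3 - <<'E'
from h import *
c=dict(np.load('side0.npz'));R=np.array([[-.996,-.093,0],[-.093,.996,0],[0,0,-1]])
for z in (62,66,70,74,78,82,86,90):
    for o in((8,-12),(8,12),(-8,-12)):
        X=np.r_[478.5,201.4,z]+R@np.r_[o,0];x=c['K']@(c['R']@X+c['t']);x=x[:2]/x[2];print(z,o,(x-[130,100])*4,end=' ')
    print()
E
```

```text
62 (8, -12) [223.51668239 281.15175944] 62 (8, 12) [206.64107534 267.08990045] 62 (-8, -12) [241.18167017 273.14713405] 
66 (8, -12) [222.93126485 276.93721808] 66 (8, 12) [206.02630711 262.89534184] 66 (-8, -12) [240.63851395 268.94433326] 
70 (8, -12) [222.34329062 272.70427062] 70 (8, 12) [205.4088861  258.68268331] 70 (-8, -12) [240.093002   264.72330448] 
74 (8, -12) [221.75274292 268.45279621] 74 (8, 12) [204.78879509 254.45180746] 74 (-8, -12) [239.54511897 260.48392887] 
78 (8, -12) [221.15960482 264.18267296] 78 (8, 12) [204.16601674 250.20259585] 78 (-8, -12) [238.99484936 256.22608656] 
82 (8, -12) [220.56385924 259.89377788] 82 (8, 12) [203.54053354 245.93492904] 82 (-8, -12) [238.44217755 251.94965661] 
86 (8, -12) [219.96548893 255.58598694] 86 (8, 12) [202.91232782 241.64868653] 86 (-8, -12) [237.88708776 247.65451704] 
90 (8, -12) [219.36447653 251.25917497] 90 (8, 12) [202.28138177 237.34374678] 90 (-8, -12) [237.32956411 243.3405448 ]
```

```bash
python3 - <<'E'
from h import *
from rig import vision
c=dict(np.load('w2.npz'));Mi=np.linalg.inv(c['mount']);K=c['K']
for z in(0,-10,-20,-30,-40,-50):
  for x in (8,-8):
    p=Mi[:3,:3]@np.r_[x,12,z]+Mi[:3,3];th=np.arctan2(np.hypot(*p[:2]),p[2]);print(z,x,K[:2,2]+p[:2]/np.hypot(*p[:2])*th*K[0,0],end=' ')
  print()
f=c['frame'][195:300,190:320];cv2.imwrite('pics/w2c.png',cv2.resize(f,(650,525)))
E
```

```text
0 8 [269.77802294 203.97719867] 0 -8 [269.41638181 224.0952755 ] 
-10 8 [270.54536119 208.08860192] -10 -8 [270.13855514 228.97984232] 
-20 8 [271.38269223 212.58687867] -20 -8 [270.92270346 234.30024505] 
-30 8 [272.29958099 217.5268665 ] -30 -8 [271.77655676 240.11354564] 
-40 8 [273.3073073  222.97370144] -40 -8 [272.70904967 246.48632838] 
-50 8 [274.41923327 229.00517356] -50 -8 [273.73052408 253.49650659]
```

View pics/w2c.png

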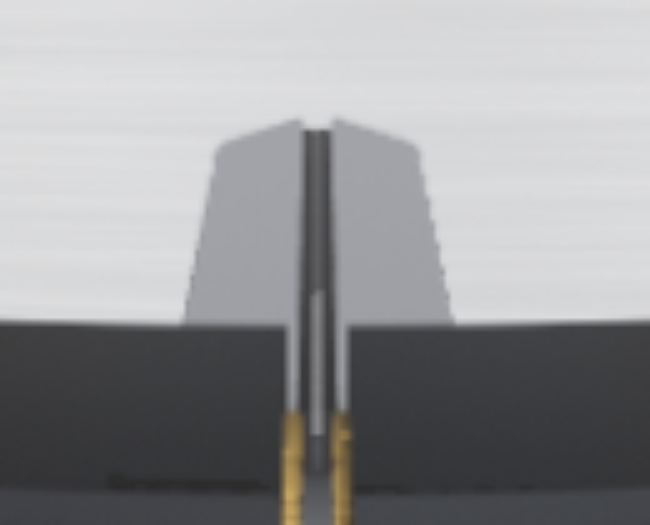

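The crop shows the tip's corners at rows 219–225 where I expected row 204. Both cameras therefore put the closed fingertips about 35 mm short of the reported TCP. I'll keep lowering, watching the force.

Request:
{"method": "step_arm", "body": {
  "series": [
    {"tx": 0,"ty": 0,"tz": 0.1,"yaw": 0},
    {"tx": 0,"ty": 0,"tz": 0.1,"yaw": 0},
    {"tx": 0,"ty": 0,"tz": 0.05,"yaw": 0},
    {"tx": 0,"ty": 0,"tz": 0.05,"yaw": 0},
    {"tx": 0,"ty": 0,"tz": 0,"yaw": 0}
  ]
}}

```text
clock: 5.35
tool_pos: [478.4, 201.4, 43.6]
eef_rot: [[-0.996, -0.093, -0.0], [-0.093, 0.996, -0.0], [0.0, -0.0, -1.0]]
contact_force: [0.1, 0.1, -0.4]
gripper_width: 0.005
finger_force: 0.0
```

```bash
python3 - <<'E'
from h import *
from rig import sensors,vision
s=sensors.get_state();print(s['clock'],s['tool_pos'],s['contact_force'])
c=vision.camera('side');f=c['frame'][120:195,150:240]
cv2.imwrite('pics/s4.png',cv2.resize(f,(720,600)))
E
```

```text
5.35 [478.42367238 201.36991315  43.56651518] [ 0.08093825  0.08897206 -0.35832578]
```

View pics/s4.png

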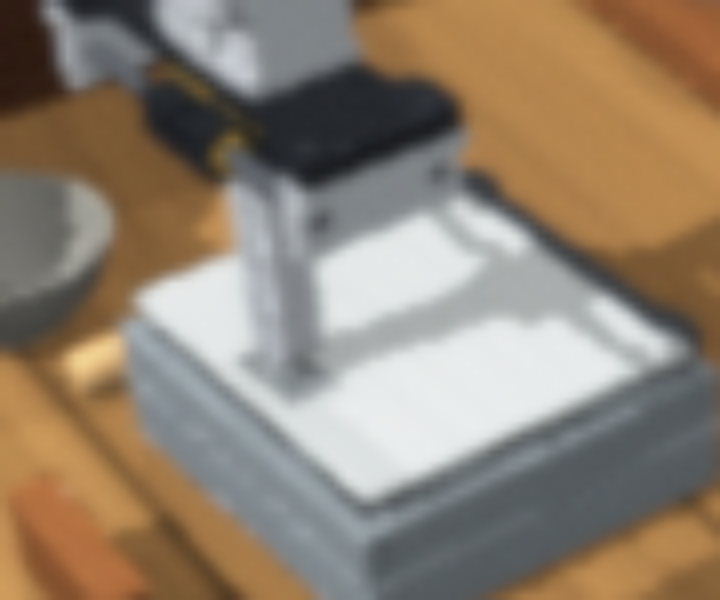

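The tip's bottom corner is at (290,378), just above the ribs and meeting its shadow. That leaves only a few millimetres.

Request:
{"method": "step_arm", "body": {
  "series": [
    {"tx": 0,"ty": 0,"tz": 0.02,"yaw": 0},
    {"tx": 0,"ty": 0,"tz": 0.02,"yaw": 0},
    {"tx": 0,"ty": 0,"tz": 0.02,"yaw": 0},
    {"tx": 0,"ty": 0,"tz": 0.02,"yaw": 0},
    {"tx": 0,"ty": 0,"tz": 0,"yaw": 0}
  ]
}}

```text
clock: 6.02
tool_pos: [478.5, 201.4, 38.9]
eef_rot: [[-0.996, -0.093, -0.0], [-0.093, 0.996, -0.0], [0.0, -0.0, -1.0]]
contact_force: [-0.7, -0.4, 0.6]
gripper_width: 0.006
finger_force: 0.0
```

Request:
{"method": "step_arm", "body": {
  "series": [
    {"tx": 0,"ty": 0,"tz": 0.02,"yaw": 0},
    {"tx": 0,"ty": 0,"tz": 0.02,"yaw": 0},
    {"tx": 0,"ty": 0,"tz": 0.02,"yaw": 0},
    {"tx": 0,"ty": 0,"tz": 0,"yaw": 0},
    {"tx": 0,"ty": 0,"tz": 0,"yaw": 0}
  ]
}}

```text
clock: 6.65
tool_pos: [478.6, 201.5, 35.4]
eef_rot: [[-0.996, -0.093, 0.0], [-0.093, 0.996, -0.0], [-0.0, -0.0, -1.0]]
contact_force: [-0.4, -0.1, 3.0]
gripper_width: 0.005
finger_force: 1.4
```

Request:
{"method": "step_arm", "body": {
  "series": [
    {"tx": 0,"ty": 0,"tz": 0.02,"yaw": 0},
    {"tx": 0,"ty": 0,"tz": 0.02,"yaw": 0},
    {"tx": 0,"ty": 0,"tz": 0.015,"yaw": 0},
    {"tx": 0,"ty": 0,"tz": 0,"yaw": 0},
    {"tx": 0,"ty": 0,"tz": 0,"yaw": 0}
  ]
}}

```text
clock: 7.28
tool_pos: [478.7, 201.5, 32.7]
eef_rot: [[-0.996, -0.093, 0.0], [-0.093, 0.996, 0.0], [-0.0, 0.0, -1.0]]
contact_force: [-4.9, -1.1, 18.7]
gripper_width: 0.007
finger_force: 9.4
```

The 18.7 N means the cover is at its stop, so the tip offset is about 31.5 mm. Now I'll release it.

Request:
{"method": "step_arm", "body": {
  "series": [
    {"tx": 0,"ty": 0,"tz": -0.5,"yaw": 0},
    {"tx": 0,"ty": 0,"tz": -1,"yaw": 0},
    {"tx": 0.3,"ty": 0,"tz": -1,"yaw": 0},
    {"tx": 0.3,"ty": 0,"tz": -0.5,"yaw": 0},
    {"tx": 0,"ty": 0,"tz": 0,"yaw": 0}
  ]
}}

```text
clock: 7.9
tool_pos: [443.0, 198.7, 214.0]
eef_rot: [[-0.996, -0.093, 0.003], [-0.093, 0.996, 0.002], [-0.003, 0.002, -1.0]]
contact_force: [0.5, -0.1, -0.4]
gripper_width: 0.004
finger_force: 0.0
```

Request:
{"method": "step_arm", "body": {
  "series": [
    {"tx": 0,"ty": 0,"tz": 0,"yaw": 0},
    {"tx": 0,"ty": 0,"tz": 0,"yaw": 0},
    {"tx": 0,"ty": 0,"tz": 0,"yaw": 0},
    {"tx": 0,"ty": 0,"tz": 0,"yaw": 0},
    {"tx": 0,"ty": 0,"tz": 0,"yaw": 0}
  ]
}}

```text
clock: 8.52
tool_pos: [442.7, 198.0, 211.7]
eef_rot: [[-0.996, -0.093, -0.0], [-0.093, 0.996, -0.0], [0.0, -0.0, -1.0]]
contact_force: [-0.6, 0.5, 0.2]
gripper_width: 0.002
finger_force: 0.0
```

```bash
python3 - <<'E'
from h import *
from rig import sensors,vision
s=sensors.get_state();print(s['clock'],s['tool_pos'],s['contact_force'])
c=vision.camera('side');f=c['frame'][95:205,130:260]
w=vision.camera('wrist');np.savez('w5.npz',**w,pos=s['tool_pos'],rot=s['eef_rot'])
cv2.imwrite('pics/s5.png',np.vstack([cv2.resize(f,(390,300)),cv2.resize(w['frame'],(390,300))]))
E
```

```text
8.525 [442.74425342 198.04961131 211.74778551] [-0.6017081   0.51317098  0.20373911]
```

View pics/s5.png

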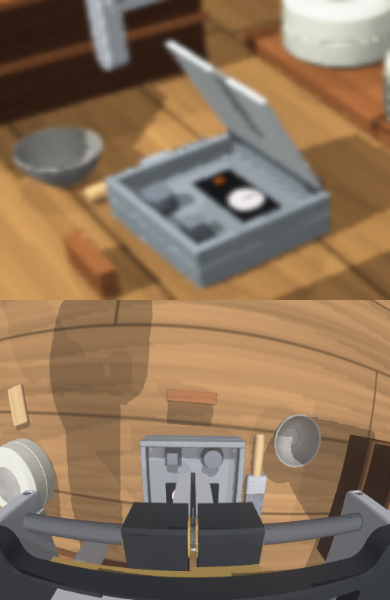

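The cover is fully open. In the lower picture the round start button is at (212,458) and the square reset at (173,457).

```bash
python3 - <<'E'
from h import *
c=dict(np.load('w5.npz'))
for p in((278.3,202.2),(227,201)):
    w=wray(c,p,51);print(w,c['rot'].T@(w-c['pos']))
g=cv2.GaussianBlur(cv2.cvtColor(c['frame'][180:225,255:305],6),(3,3),0)
print(cv2.HoughCircles(cv2.resize(g,None,fx=4,fy=4),3,1,40,param1=60,param2=15,minRadius=25,maxRadius=70))
E
```

```text
[478.28479959 234.18641716  51.        ] [-38.77599167  32.73822214 160.72797201]
[482.87245772 167.21930706  51.        ] [-37.14567757 -34.366041   160.74764338]
[[[98.5 99.5 49. ]]]
```

Request:
{"method": "step_arm", "body": {
  "series": [
    {"tx": -0.31,"ty": 0.28,"tz": 0,"yaw": 0},
    {"tx": -0.31,"ty": 0.28,"tz": 0.5,"yaw": 0},
    {"tx": 0,"ty": 0,"tz": 0.8,"yaw": 0},
    {"tx": 0,"ty": 0,"tz": 0.8,"yaw": 0},
    {"tx": 0,"ty": 0,"tz": 0.6,"yaw": 0}
  ]
}}

```text
clock: 9.25
tool_pos: [476.2, 234.7, 48.1]
eef_rot: [[-0.996, -0.093, -0.001], [-0.093, 0.996, -0.001], [0.001, -0.001, -1.0]]
contact_force: [0.4, 0.9, 0.3]
gripper_width: 0.004
finger_force: 0.0
```

Request:
{"method": "step_arm", "body": {
  "series": [
    {"tx": 0,"ty": 0,"tz": 0.3,"yaw": 0},
    {"tx": 0,"ty": 0,"tz": 0.05,"yaw": 0},
    {"tx": 0,"ty": 0,"tz": 0.05,"yaw": 0},
    {"tx": 0,"ty": 0,"tz": 0.03,"yaw": 0},
    {"tx": 0,"ty": 0,"tz": 0,"yaw": 0}
  ]
}}

```text
clock: 9.88
tool_pos: [476.9, 235.2, 24.7]
eef_rot: [[-0.996, -0.093, 0.001], [-0.093, 0.996, 0.0], [-0.001, 0.0, -1.0]]
contact_force: [-0.2, 0.1, 0.0]
gripper_width: 0.008
finger_force: 0.0
```

Request:
{"method": "step_arm", "body": {
  "series": [
    {"tx": 0,"ty": 0,"tz": 0.03,"yaw": 0},
    {"tx": 0,"ty": 0,"tz": 0.03,"yaw": 0},
    {"tx": 0,"ty": 0,"tz": 0.03,"yaw": 0},
    {"tx": 0,"ty": 0,"tz": 0.03,"yaw": 0},
    {"tx": 0,"ty": 0,"tz": 0,"yaw": 0}
  ]
}}

```text
clock: 10.5
tool_pos: [476.7, 235.0, 16.9]
eef_rot: [[-0.996, -0.093, 0.0], [-0.093, 0.996, -0.0], [-0.0, -0.0, -1.0]]
contact_force: [-1.1, 0.8, 4.1]
gripper_width: 0.003
finger_force: 1.7
```

Request:
{"method": "step_arm", "body": {
  "series": [
    {"tx": 0,"ty": 0,"tz": 0.02,"yaw": 0},
    {"tx": 0,"ty": 0,"tz": 0.02,"yaw": 0},
    {"tx": 0,"ty": 0,"tz": 0.01,"yaw": 0},
    {"tx": 0,"ty": 0,"tz": 0,"yaw": 0},
    {"tx": 0,"ty": 0,"tz": 0,"yaw": 0}
  ]
}}

```text
clock: 11.12
tool_pos: [476.7, 235.0, 14.1]
eef_rot: [[-0.996, -0.093, 0.0], [-0.093, 0.996, 0.0], [-0.0, 0.0, -1.0]]
contact_force: [-1.5, -1.3, 7.0]
gripper_width: 0.003
finger_force: 3.5
```

Request:
{"method": "step_arm", "body": {
  "series": [
    {"tx": 0,"ty": 0,"tz": 0.01,"yaw": 0},
    {"tx": 0,"ty": 0,"tz": 0.01,"yaw": 0},
    {"tx": 0,"ty": 0,"tz": 0.01,"yaw": 0},
    {"tx": 0,"ty": 0,"tz": 0,"yaw": 0},
    {"tx": 0,"ty": 0,"tz": 0,"yaw": 0}
  ]
}}

```text
clock: 11.75
tool_pos: [476.9, 235.1, 13.5]
eef_rot: [[-0.996, -0.092, 0.0], [-0.092, 0.996, 0.001], [-0.0, 0.001, -1.0]]
contact_force: [-9.4, -4.3, 35.8]
gripper_width: 0.002
finger_force: 18.0
```

The button is at its stop with 35.8 N. Next I'll go up and over behind the cover.

Request:
{"method": "step_arm", "body": {
  "series": [
    {"tx": 0,"ty": 0,"tz": -0.5,"yaw": 0},
    {"tx": 0,"ty": 0,"tz": -1,"yaw": 0},
    {"tx": 0,"ty": 0,"tz": -1,"yaw": 0},
    {"tx": 0,"ty": 0,"tz": -1,"yaw": 0},
    {"tx": 0,"ty": 0,"tz": 0,"yaw": 0}
  ]
}}

```text
clock: 12.38
tool_pos: [478.4, 235.9, 226.3]
eef_rot: [[-0.996, -0.093, 0.006], [-0.093, 0.996, 0.004], [-0.006, 0.003, -1.0]]
contact_force: [-0.6, -0.2, -1.3]
gripper_width: 0.007
finger_force: 0.0
```

Request:
{"method": "step_arm", "body": {
  "series": [
    {"tx": -0.6,"ty": -0.2,"tz": 0,"yaw": 0},
    {"tx": -0.6,"ty": -0.2,"tz": 0,"yaw": 0},
    {"tx": -0.5,"ty": -0.17,"tz": 0,"yaw": 0},
    {"tx": 0,"ty": 0,"tz": 0,"yaw": 0},
    {"tx": 0,"ty": 0,"tz": 0,"yaw": 0}
  ]
}}

```text
clock: 13.0
tool_pos: [580.6, 210.5, 221.2]
eef_rot: [[-0.996, -0.093, -0.001], [-0.093, 0.996, -0.001], [0.002, -0.0, -1.0]]
contact_force: [-0.0, 0.4, 0.9]
gripper_width: 0.002
finger_force: 0.0
```

```bash
python3 - <<'E'
from h import *
from rig import sensors,vision
s=sensors.get_state();print(s['clock'],s['tool_pos'],s['contact_force'])
d=s['tool_pos'][:2]-[607.6,213.1];print('S',-d@[.9957,.0932],'lat',d@[-.0932,.9957],'tipz',s['tool_pos'][2]+31.5)
c=vision.camera('side');f=c['frame'][60:200,120:260]
cv2.imwrite('pics/s6.png',cv2.resize(f,(560,560)))
E
```

```text
13.0 [580.63033895 210.50814699 221.15126979] [-0.02038441  0.35810595  0.88902805]
S 27.095252205787936 lat -0.06713562877160814 tipz 252.65126979060426
```

View pics/s6.png

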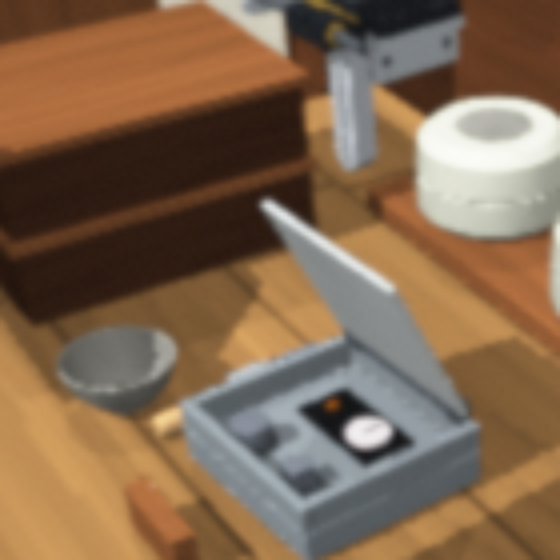

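The tip, at (360,165), is above and behind the open cover's edge at (330,245). I have used up my pictures (11 viewed, one over the limit), so from here I'll go by force.

Request:
{"method": "step_arm", "body": {
  "series": [
    {"tx": 0,"ty": 0,"tz": 0.35,"yaw": 0},
    {"tx": 0,"ty": 0,"tz": 0.35,"yaw": 0},
    {"tx": 0,"ty": 0,"tz": 0.3,"yaw": 0},
    {"tx": 0,"ty": 0,"tz": 0,"yaw": 0},
    {"tx": 0,"ty": 0,"tz": 0,"yaw": 0}
  ]
}}

```text
clock: 13.68
tool_pos: [581.6, 210.6, 162.8]
eef_rot: [[-0.996, -0.093, 0.001], [-0.093, 0.996, 0.0], [-0.001, 0.0, -1.0]]
contact_force: [-0.7, 0.2, 1.8]
gripper_width: 0.004
finger_force: 0.0
```

Request:
{"method": "step_arm", "body": {
  "series": [
    {"tx": 0.15,"ty": 0,"tz": 0,"yaw": 0},
    {"tx": 0.15,"ty": 0,"tz": 0,"yaw": 0},
    {"tx": 0.15,"ty": 0,"tz": 0.08,"yaw": 0},
    {"tx": 0.15,"ty": 0,"tz": 0.08,"yaw": 0},
    {"tx": 0,"ty": 0,"tz": 0,"yaw": 0}
  ]
}}

```text
clock: 14.3
tool_pos: [544.7, 207.1, 152.2]
eef_rot: [[-0.996, -0.093, -0.001], [-0.093, 0.996, -0.0], [0.001, -0.0, -1.0]]
contact_force: [1.5, 0.6, 1.7]
gripper_width: 0.003
finger_force: 0.7
```

Request:
{"method": "step_arm", "body": {
  "series": [
    {"tx": 0.18,"ty": 0,"tz": 0.14,"yaw": 0},
    {"tx": 0.18,"ty": 0,"tz": 0.14,"yaw": 0},
    {"tx": 0.15,"ty": 0,"tz": 0.17,"yaw": 0},
    {"tx": 0.15,"ty": 0,"tz": 0.17,"yaw": 0},
    {"tx": 0,"ty": 0,"tz": 0,"yaw": 0}
  ]
}}

```text
clock: 14.92
tool_pos: [505.1, 203.2, 114.5]
eef_rot: [[-0.996, -0.093, -0.001], [-0.093, 0.996, -0.001], [0.001, -0.001, -1.0]]
contact_force: [0.0, 0.0, 1.2]
gripper_width: 0.008
finger_force: 0.8
```

Request:
{"method": "step_arm", "body": {
  "series": [
    {"tx": 0.12,"ty": 0,"tz": 0.2,"yaw": 0},
    {"tx": 0.12,"ty": 0,"tz": 0.2,"yaw": 0},
    {"tx": 0.07,"ty": 0,"tz": 0.22,"yaw": 0},
    {"tx": 0.07,"ty": 0,"tz": 0.22,"yaw": 0},
    {"tx": 0,"ty": 0,"tz": 0,"yaw": 0}
  ]
}}

```text
clock: 15.55
tool_pos: [482.6, 201.0, 63.8]
eef_rot: [[-0.996, -0.093, -0.002], [-0.093, 0.996, -0.001], [0.002, -0.001, -1.0]]
contact_force: [-1.9, -0.5, 3.0]
gripper_width: 0.002
finger_force: 1.1
```

Request:
{"method": "step_arm", "body": {
  "series": [
    {"tx": 0.03,"ty": 0,"tz": 0.13,"yaw": 0},
    {"tx": 0.03,"ty": 0,"tz": 0.13,"yaw": 0},
    {"tx": 0,"ty": 0,"tz": 0.12,"yaw": 0},
    {"tx": 0,"ty": 0,"tz": 0.07,"yaw": 0},
    {"tx": 0,"ty": 0,"tz": 0,"yaw": 0}
  ]
}}

```text
clock: 16.18
tool_pos: [479.6, 200.9, 37.6]
eef_rot: [[-0.996, -0.093, -0.001], [-0.093, 0.996, -0.0], [0.001, -0.0, -1.0]]
contact_force: [-1.8, 0.8, 3.2]
gripper_width: 0.002
finger_force: 1.4
```

Request:
{"method": "step_arm", "body": {
  "series": [
    {"tx": 0,"ty": 0,"tz": 0.02,"yaw": 0},
    {"tx": 0,"ty": 0,"tz": 0.02,"yaw": 0},
    {"tx": 0,"ty": 0,"tz": 0.01,"yaw": 0},
    {"tx": 0,"ty": 0,"tz": 0,"yaw": 0},
    {"tx": 0,"ty": 0,"tz": 0,"yaw": 0}
  ]
}}

```text
clock: 16.8
tool_pos: [479.8, 200.9, 34.9]
eef_rot: [[-0.996, -0.093, -0.0], [-0.093, 0.996, -0.0], [0.0, -0.0, -1.0]]
contact_force: [-2.5, 0.2, 2.6]
gripper_width: 0.003
finger_force: 1.5
```

Request:
{"method": "step_arm", "body": {
  "series": [
    {"tx": 0,"ty": 0,"tz": 0.02,"yaw": 0},
    {"tx": 0,"ty": 0,"tz": 0.02,"yaw": 0},
    {"tx": 0,"ty": 0,"tz": 0.01,"yaw": 0},
    {"tx": 0,"ty": 0,"tz": 0,"yaw": 0},
    {"tx": 0,"ty": 0,"tz": 0,"yaw": 0}
  ]
}}

```text
clock: 17.42
tool_pos: [479.9, 201.0, 32.6]
eef_rot: [[-0.996, -0.093, 0.0], [-0.093, 0.996, 0.0], [-0.0, 0.0, -1.0]]
contact_force: [-7.2, -2.2, 21.4]
gripper_width: 0.006
finger_force: 10.7
```

The cover is at its stop with 21.4 N. I'll let go gently, clear the cover and check it.

Request:
{"method": "step_arm", "body": {
  "series": [
    {"tx": 0,"ty": 0,"tz": -0.1,"yaw": 0},
    {"tx": 0,"ty": 0,"tz": -0.4,"yaw": 0},
    {"tx": 0,"ty": 0,"tz": -1,"yaw": 0},
    {"tx": 0.3,"ty": 0,"tz": -1,"yaw": 0},
    {"tx": 0.3,"ty": 0,"tz": -0.5,"yaw": 0}
  ]
}}

```text
clock: 18.05
tool_pos: [444.6, 197.8, 214.7]
eef_rot: [[-0.996, -0.092, 0.003], [-0.092, 0.996, 0.002], [-0.004, 0.001, -1.0]]
contact_force: [-0.4, -0.0, -0.3]
gripper_width: 0.01
finger_force: 0.0
```

Request:
{"method": "step_arm", "body": {
  "series": [
    {"tx": 0,"ty": 0,"tz": 0,"yaw": 0},
    {"tx": 0,"ty": 0,"tz": 0,"yaw": 0},
    {"tx": 0,"ty": 0,"tz": 0,"yaw": 0},
    {"tx": 0,"ty": 0,"tz": 0,"yaw": 0},
    {"tx": 0,"ty": 0,"tz": 0,"yaw": 0}
  ]
}}

```text
clock: 18.68
tool_pos: [444.0, 197.5, 211.3]
eef_rot: [[-0.996, -0.092, -0.001], [-0.092, 0.996, -0.001], [0.001, -0.001, -1.0]]
contact_force: [-0.0, -0.2, 0.2]
gripper_width: 0.007
finger_force: 0.0
```

```bash
python3 - <<'E'
from h import *
from rig import sensors,vision
s=sensors.get_state();print(s['clock'],s['tool_pos'],s['contact_force'])
a=dict(np.load('side0.npz'))['frame'][130:205,140:250];b=vision.camera('side')['frame'][130:205,140:250]
d=np.abs(a.astype(int)-b).max(2)
print('side diff >40:',(d>40).sum(),'of',d.size,'median',np.median(d))
# front strip of cover in side view: rib + front corners
for n,(u,v) in dict(rib=(186,166),near=(195,182),left=(168,157),back=(207,142)).items():print(n,dict(np.load('side0.npz'))['frame'][v,u],b[v-130,u-140])
w=vision.camera('wrist');w.update(pos=s['tool_pos'],rot=s['eef_rot'])
g=cv2.cvtColor(w['frame'],6)[:, 180:330];print('wrist rib rows', [int(x) for x in g[150:240,73]])
E
```

```text
18.675 [444.024314   197.47357386 211.34934002] [-0.01749291 -0.15529975  0.17457057]
side diff >40: 1012 of 8250 median 1.0
rib [160 157 150] [162 159 151]
near [112 111 106] [160 159 154]
left [216 218 216] [218 220 217]
back [136 132 128] [137 134 130]
wrist rib rows [113, 113, 112, 107, 99, 89, 82, 84, 92, 102, 139, 139, 134, 134, 134, 135, 136, 136, 137, 136, 135, 135, 133, 121, 124, 126, 131, 125, 127, 129, 143, 172, 170, 159, 157, 156, 151, 135, 190, 222, 220, 221, 223, 222, 217, 153, 110, 140, 221, 214, 135, 116, 156, 214, 180, 111, 132, 203, 217, 157, 112, 143, 219, 221, 220, 219, 220, 219, 219, 219, 203, 117, 102, 102, 102, 102, 101, 100, 99, 99, 99, 100, 99, 99, 98, 97, 97, 97, 98, 97]
```

The four ribs are back in the wrist view and the side-view pixels match the initial closed cover, so it has latched. I'm handing in.

```bash
python3 -c "
from rig import workorder;print(workorder.sign_off())"
```

```text
the job is handed in; nothing more can be done
None
```

I popped the cover open, pressed the start button to its stop, pressed the cover shut again and handed the job in at about 19 s; it looked latched on camera, but sign-off returned no verdict, and I viewed 11 pictures, one over the limit of 10.

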